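# Trial-fit a mixing paddle in its drive hub and free it with the wedge

## Task

Trial-fit the mixing paddle in the mixer: take it from the wooden block, seat its tapered shank fully home in the hub, collar down on the hub's top, with a gentle twisting push (never lean on it hard; let the twist do the work), and let go of it. Then drive the release wedge, thin end first, through the slot at the hub's foot, gently, until it has lifted the paddle loose with its collar about 10 mm clear of the hub, and leave the wedge there holding it up. Once the wedge is in the slot do not touch the paddle, and leave the other kitchen things where they are.

Things in the scene. Friction and masses are not known exactly. Their poses are not given: they have to be found in the camera images.
- mixer: Fixed low white mixer base, bowl off: a box 180 (x) by 260 (y) by 50 mm high, from y = -150 to +110 mm, with a flat steel deck 50 mm above the table. Origin: on the hub's axis at table level; z up. The steel drive hub stands on the deck, 62 mm across, 64 mm high, its upper part (the head) sprung. The wedge is driven through its foot along +y. A black dial 14 mm high stands at x = 55, y = 85 mm.
- hub_top (a point): Centre of the hub's top face, 114 mm above the table when not pressed; axes as mixer. Home: the collar's underside is here. In the hub's head four spring-loaded jaws form a vertical taper bore (10 degrees a side). They meet the shank some 8 mm before home and grip it ever harder.
- head (a joint): How far (m) the hub's sprung head is pushed down: 0 at rest, 1 mm for every 8 N of push on it. More than 2.5 mm (about 20 N) harms the drive.
- slot_mouth (a point): The entry mouth (at -y) of the straight slot through the hub's foot along the base's y axis: middle of its width, at deck level, 28 mm from the hub's axis; axes as mixer. The slot is 22 mm wide (x) between two cheeks 24 mm high from y = -28 to +28 mm, with the head 29 mm above the deck over it; open at both ends.
- block: Fixed wooden storage block 100 by 100 by 66 mm high with a 41 mm through hole in its middle, in which the paddle stands upright, its collar lying on the block's top. Origin: centre of the underside.
- paddle: Metal mixing paddle, about 250 g, upright: tapered round shank (36 mm across at the top, 17 near its rounded end, 58 long), above it a round collar 60 across and 10 thick, above that a flat upright blade 12 mm thick (its x), 46 wide (its y), 62 tall, top 72 mm above the origin. Origin: centre of the collar's underside, on the axis; z up.
- shank_end (a point): Lower end of the paddle's shank, 58 mm below its origin. Pushed straight down into the hub the shank needs 25 to 35 N to go home, too much; turned to and fro meanwhile (about 0.4 rad a stroke, 1 mm down each) it slides home at about 10 N, then the collar meets the hub hard. Left alone it stays gripped: lifting takes 10 to 25 N. Home, this end is 6 mm above the deck.
- wedge: Release wedge, about 150 g, lying on its flat underside: a dark wooden handle block 36 (x) by 20 (y) by 45 mm (z), and along +x from it a polished steel blade 16 mm wide that thins from 33 mm high at the handle to 3 mm at the tip (1 in 4). Origin: underside of the handle's centre; x points to the tip, z up.
- wedge_tip (a point): Lower edge of the wedge's thin end, 135 mm from the body's origin along its x; axes as wedge. Slid along the deck it begins to lift a seated paddle when the tip is 5 to 12 mm beyond the hub's axis, then lifts 1 mm for each 4 mm (10 mm when the tip is 45 to 55 mm beyond the axis); the drive takes 4 to 15 N.
- mug: White mug, 82 mm across, 92 mm high. Bystander. Origin: centre of the underside.
- jar: Glass jar, 72 mm across, 100 mm high. Bystander. Origin: centre of the underside.
- oil: Green glass bottle, 60 mm across, 210 mm high. Bystander. Origin: centre of the underside.
- bowl: Blue bowl, 130 mm across, 55 mm high. Bystander. Origin: centre of the underside.
- spoon: Wooden spoon lying on the worktop. Bystander.
- mill: Dark wooden pepper mill, 50 mm across, 128 mm high. Bystander. Origin: centre of the underside.

How it is judged (in metres and radians):
On the way, in this order (a step that is already met when the one before it is completed fails the run):
1. The paddle is seated fully home in the hub, its collar within 1.8 mm of the hub's top, upright, and let go (z of paddle in the frame of hub_top between -0.004 and 0.0018 m and horizontal distance between paddle and hub_top below 0.005 m and angle between paddle's own z axis and vertical below 0.05 rad and contact force between the fingers and paddle below 0.1 N), for 0.2 s.
2. The wedge's tip is through the slot as far as the hub's axis while the paddle is still in its seat (less than 4 mm up), untouched by the fingers (y of wedge_tip in the frame of mixer between -0.004 and 0.03 m and x of wedge_tip in the frame of mixer between -0.011 and 0.011 m and z of wedge_tip in the frame of mixer below 0.07 m and z of paddle in the frame of hub_top below 0.004 m and horizontal distance between paddle and hub_top below 0.005 m and contact force between the fingers and paddle below 0.1 N).
3. The wedge, driven on, bears on the paddle and has lifted it by more than 7 mm, untouched by the fingers (z of paddle in the frame of hub_top between 0.007 and 0.022 m and horizontal distance between paddle and hub_top below 0.005 m and angle between paddle's own z axis and vertical below 0.12 rad and contact force between the fingers and paddle below 0.1 N and y of wedge_tip in the frame of mixer between 0.02 and 0.1 m and x of wedge_tip in the frame of mixer between -0.011 and 0.011 m and z of wedge_tip in the frame of mixer between 0.045 and 0.07 m and contact force between wedge and paddle above 0.1 N), for 0.2 s.
At the end, for the whole second after the job is handed in: The paddle stands in the hub, its axis within 5 mm of the hub's and within 0.12 rad of upright, its collar 7 to 22 mm above the hub's top, resting on the wedge; the wedge lies in the slot, its tip 20 to 100 mm beyond the hub's axis; both are at rest and let go (all of step 3 and linear speed of each of paddle, wedge below 0.02 m/s); the robot touches nothing.
It fails at once if The hub is pressed too hard: its sprung head sinks by more than 2.5 mm (about 20 N) (value of joint head above 0.0025 m).
It fails at once if The wedge is forced: more than 35 N against the mixer or the paddle (contact force between wedge and mixer above 35 N or contact force between wedge and paddle above 35 N).
It fails at once if The fingers touch the paddle while the wedge is in the slot (y of wedge_tip in the frame of mixer between -0.028 and 0.1 m and x of wedge_tip in the frame of mixer between -0.011 and 0.011 m and z of wedge_tip in the frame of mixer below 0.07 m and contact force between the fingers and paddle above 0.5 N).
It fails at once if A bystander is moved by more than 30 mm (distance of any of mug, jar, oil, bowl, spoon, mill from where it was at the start of the episode above 0.03 m).
It also fails if it takes over 72 s, if anything falls off the work surface, if the arm or the gripper's body presses on something with over 40 N, if the wrist force passes 120 N, or if a joint passes its speed limit or range.

## Robot

A 6-joint arm with a two-finger parallel gripper is mounted at the origin on the work surface. World frame = base frame: x ahead of the robot, y to its left, z up, the work surface at z = 0. Lengths are in mm, angles in rad, forces in N, time in s.
With the tool pointing down it reaches from about 275 to 825 mm from the base axis. Payload 5.2 kg.
Tool frame: the origin (TCP) lies midway between the tips of the shut fingers; the grasp point (between the pads) lies 19 mm behind it; z points along the fingers, y is the line along which they close (so a half turn about z gives the same grasp; the last joint's range is limited). The gripper opens to 93 mm and grips with 3 to 60 N. Pads are 15 mm wide; open, the fingers measure 128 mm over their backs; the gripper's body (75 mm by 188 mm) begins 65 mm behind the grasp point.
Start: joints at [-1.31, 0.259, 1.535, -0, 1.348, -0.203], TCP at [246.063, -491.892, 218.653] pointing down, gripper open.
Joint ranges: [-3.14, 3.14], [-0.91, 2.08], [0.19, 2.58], [-1.22, 4.36], [0.22, 2.71], [-3.12, 3.12]. Speed limits (rad/s): [2.57, 2.57, 3.14, 3.14, 3.14, 3.14].

## Interface

Orientations are given as a unit quaternion [w, x, y, z].
In Python, from station import * gives the robot as it stands.
- The arm moves only by the tool apply_moves, never from a script. Its argument "motion" is a list of rows, each a list of 3 entries, a list of its own where there are three numbers: the opening, from -1 (shut) to 1 (fully open), then the shift along the tool's x, y, z in m, then the turn about the tool's z in degrees. A call has 1 to 5 rows; each row shifts and turns the commanded pose from where the row before left it, along the tool's axes as they then stand; what a row does not reach is not made up. A row lasts 1/12 s, in which the tool goes at most 41.7 mm and 7.16 degrees, less where a joint would pass 70% of its speed; a pose out of reach is approached as far as the arm can. A call with a gripper value outside its range is refused whole. The fingers move at their own pace and stop on an object; "force" is the grip in N (left out, the last holds). Time passes only in rows, so rows that do not move let the fingers close. It gives the time, the measured TCP pose, the force, the opening and the grip force at its end, in the units of the state.
- read_state(): the state, without advancing time (a new reading comes with each control period).
- snapshot(name): name is "scene" or "top" or "wrist"; returns a dict with "img" (480x640x3 uint8, red, green, blue), "camera_matrix" (3x3 intrinsics, pixels), "world_to_cam" (4x4, takes a point from world to camera coordinates). Camera axes: x right, y down, z forward; pixel columns grow to the right and rows downward; lengths in mm; the calibration is good to about 2 mm. A picture is of the moment at which its call begins. There is no depth.
- hand_in(): hands the job in; it is judged then, once.
The state is a dict: "time_s": time; "qpos": joint angles; "dq": joint speeds; "effort": joint torques, N m; "position": TCP position; "orientation": TCP orientation; "contact_force": force on the tool from outside, world axes, zero at the start; "wrist_torque": the same for the moment, N m; "gripper_width": finger opening in mm; "gripper_force": force on a finger pad.
Only numpy, scipy, OpenCV 4.12 (cv2) and the standard library are available. Lean on these libraries where they do the work, as an engineer would, in place of code of your own. Each camera call takes 0.05 s, during which the arm holds its last target. There are 200 camera calls.

## Working session

There is one attempt and no reset: what is moved stays moved. The work goes in short steps, Python scripts to look and compute and a tool call to move; the robot and the scene stay as the last step left them, time stands still between calls to the robot, and variables do not carry over. Pictures are saved under pics/ and viewed, at most 12 in all, crops included, and the job is handed in when it is done.

Besides the shell and the picture viewer there is one more tool, called after "Request:" as name(argument=value, ...) on one line, values as JSON. apply_moves: Moves the arm, as the interface text tells. Its arguments: {"type":"object","properties":{"motion":{"type":"array","items":{"type":"array"}},"force":{"type":"number"}},"required":["motion"]}

```bash
ls; mkdir -p pics
python3 - <<'E'
from station import *
import cv2,numpy as np
for n in ["scene","top"]:
    s=snapshot(n); cv2.imwrite(f"pics/{n}0.png",s["img"][:,:,::-1]); np.savez(f"{n}0.npz",K=s["camera_matrix"],T=s["world_to_cam"])
    print(n,s["camera_matrix"].tolist(),np.round(s["world_to_cam"],3).tolist())
print(read_state())
E
```

```text
pics
scene [[445.18083385395676, 0.0, 325.1968880828071], [0.0, 445.18083385395676, 238.46096791761445], [0.0, 0.0, 1.0]] [[0.614, 0.789, 0.01, -285.035], [0.62, -0.475, -0.625, -335.445], [-0.489, 0.39, -0.78, 1551.654], [0.0, 0.0, 0.0, 1.0]]
top [[608.2735738551991, 0.0, 321.52086973947695], [0.0, 608.2735738551991, 235.23396691239103], [0.0, 0.0, 1.0]] [[0.015, -1.0, 0.013, -102.539], [-0.999, -0.015, -0.052, 569.92], [0.052, -0.013, -0.999, 1617.493], [0.0, 0.0, 0.0, 1.0]]
{'time_s': 0.1, 'qpos': array([-1.30978915e+00,  2.59292365e-01,  1.53590586e+00, -1.69578328e-05,
        1.34800939e+00, -2.02782953e-01]), 'dq': array([-0.00128851, -0.0013182 , -0.00042554, -0.00094396,  0.00248325,
        0.00147252]), 'effort': array([ 2.80709501e-03, -4.38206220e+01, -2.84644121e+01,  7.20270281e-02,
        3.61313496e-02, -5.63379308e-05]), 'position': array([ 245.93923612, -491.43049873,  217.91607011]), 'orientation': array([-8.06901693e-04,  9.73231866e-01,  2.29824027e-01, -3.17686030e-05]), 'contact_force': array([0.91302298, 0.48875304, 0.84378552]), 'wrist_torque': array([0.0200724 , 0.00382649, 0.02881601]), 'gripper_force': 0.0, 'gripper_width': 93.42967287038744}
```

View pics/scene0.png

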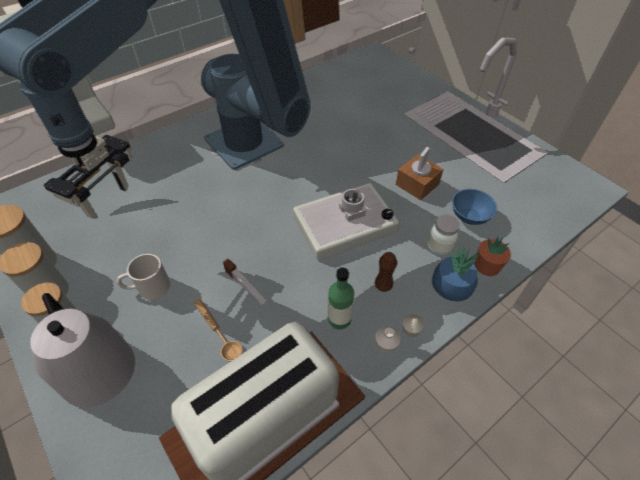

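View pics/top0.png

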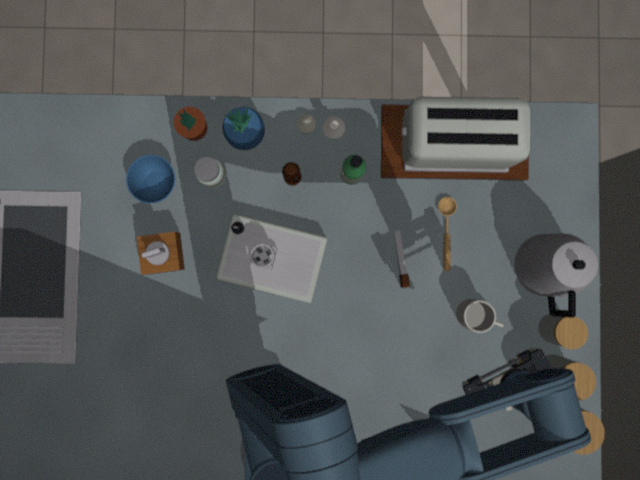

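The scene view shows the mixer around (345,215), the block and paddle at (420,175), and the wedge from (232,268) to (264,302). In the top view the block is at (160,253), the hub at (263,256), and the wedge runs from its handle at (405,281) to its tip at (398,232). I'll enlarge crops of these.

Run:
```python
import cv2,numpy as np
t=cv2.imread("pics/top0.png");s=cv2.imread("pics/scene0.png")
R=lambda im,x,y,w,h,f:cv2.resize(im[y:y+h,x:x+w],None,fx=f,fy=f,interpolation=cv2.INTER_CUBIC)
cv2.imwrite("pics/c1.png",np.vstack([R(t,134,208,200,100,4),np.hstack([R(t,380,225,50,25,8)*0+R(t,380,225,50,25,8),R(t,380,265,50,25,8)])]))
a=R(s,330,180,66,50,6);b=R(s,390,140,66,50,6);c=R(s,215,255,66,50,6);d=R(s,370,190,66,50,6)
cv2.imwrite("pics/c2.png",np.vstack([np.hstack([a,b]),np.hstack([c,d])]))
```

```text
(no output)
```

View pics/c1.png

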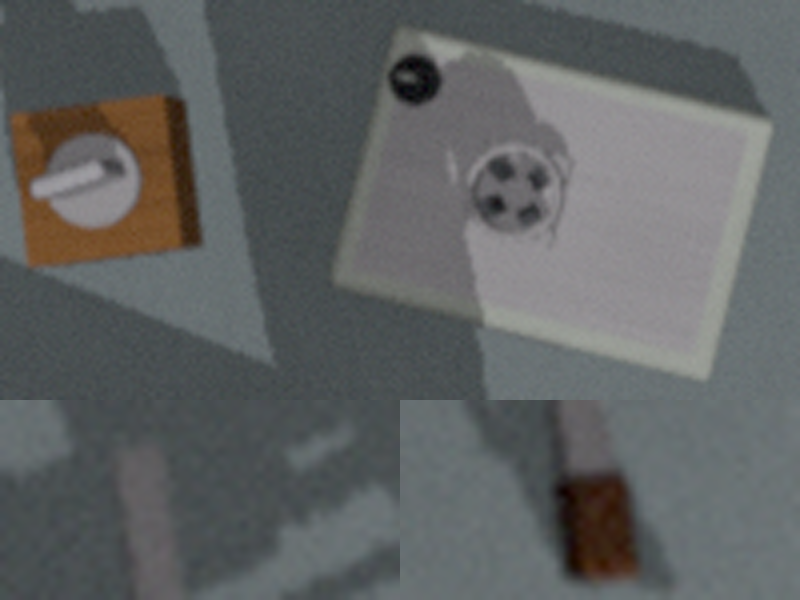

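View pics/c2.png

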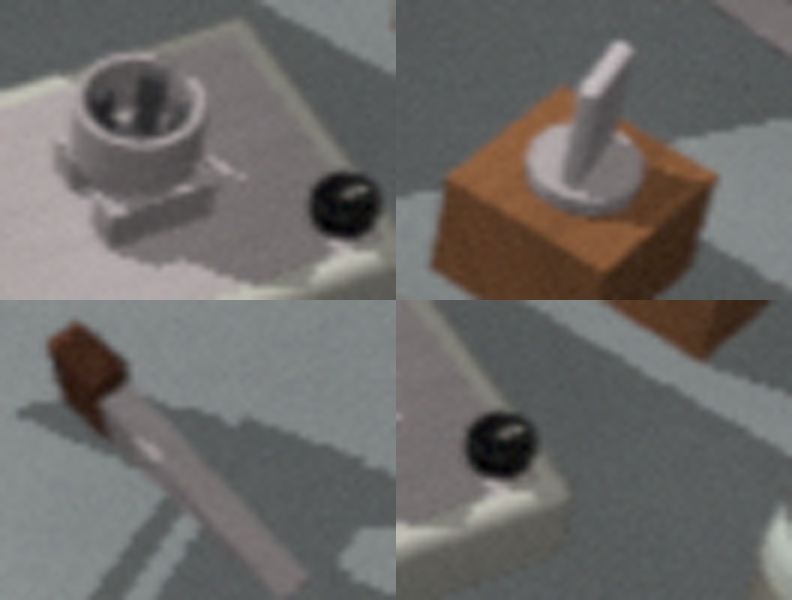

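The crops read as follows.

| Feature | c1 crop position (top view) | c2 crop position (scene view) |
|---|---|---|
| Deck corners | (400,26), (772,122), (708,380), (334,285) | |
| Hub top | (517,188) | (137,100) |
| Collar | (93,181) | |
| Blade top | (30,188) to (103,170) | (626,45) and (590,90) |
| Wedge tip | (140,448) | (290,582) |
| Wedge handle | (598,527) | |

```bash
cat > h.py <<'E'
import numpy as np
def cam(n): d=np.load(f"{n}0.npz"); return d["K"],d["T"]
def atz(n,px,z):
    K,T=cam(n); R,t=T[:3,:3],T[:3,3]; c=-R.T@t
    d=R.T@np.linalg.solve(K,[px[0],px[1],1]); return c+d*(z-c[2])/d[2]
def t4(u,v): return ((u+.5)/4-.5+134,(v+.5)/4-.5+208)
def sc(u,v,u0,v0,x,y): return ((u-u0+.5)/6-.5+x,(v-v0+.5)/6-.5+y)
E
python3 - <<'E'
from h import *
p=lambda n,a:print(n,np.round(a,1))
C=[atz("top",t4(*c),50) for c in [(400,26),(772,122),(708,380),(334,285)]]
for c in C:p("deck",c)
for i in range(4):
    d=C[(i+1)%4]-C[i]; p("len,ang",[np.hypot(*d[:2]),np.degrees(np.arctan2(d[1],d[0]))])
p("deckctr",sum(C)/4)
p("dial",atz("top",t4(415,78),64))
p("hub",atz("top",t4(517,188),114)); p("hub sc",atz("scene",sc(137,100,0,0,330,180),114))
p("collar",atz("top",t4(93,181),76)); p("collar sc",atz("scene",sc(585,167,396,0,390,140),76))
a,b=atz("top",t4(30,188),138),atz("top",t4(103,170),138); p("blade",[*a,*b]);p("mid",(a+b)/2); p("L,ang",[np.hypot(*(b-a)[:2]),np.degrees(np.arctan2(*(b-a)[1::-1]))])
a,b=atz("scene",sc(626,45,396,0,390,140),138),atz("scene",sc(590,90,396,0,390,140),138);p("blade sc",[*a,*b]);p("mid",(a+b)/2)
p("L,ang",[np.hypot(*(b-a)[:2]),np.degrees(np.arctan2(*(b-a)[1::-1]))])
tip=atz("top",(397.3,230.7),3);p("tip",tip);p("tip sc",atz("scene",sc(290,582,0,300,215,255),3))
h=atz("top",(404.5,280.8),45);p("handle",h);p("handle sc",atz("scene",sc(88,358,0,300,215,255),45))
d=tip-h;p("L,ang",[np.hypot(*d[:2]),np.degrees(np.arctan2(d[1],d[0]))])
E
```

```text
deck [621.6 138.3  50. ]
deck [ 562.2 -107.    50. ]
deck [392.9 -67.6  50. ]
deck [451.2 177.5  50. ]
len,ang [ 252.4 -103.6]
len,ang [173.8 166.9]
len,ang [252.   76.6]
len,ang [174.8 -13. ]
deckctr [507.   35.3  50. ]
dial [586.6 125.9  64. ]
hub [515.2  54.1 114. ]
hub sc [511.4  57.6 114. ]
collar [516.3 329.6  76. ]
collar sc [518.5 330.   76. ]
blade [510.2 352.3 138.  522.  307.7 138. ]
mid [516.1 330.  138. ]
L,ang [ 46.1 -75.2]
blade sc [509.3 352.8 138.  522.3 314.  138. ]
mid [515.8 333.4 138. ]
L,ang [ 41.  -71.4]
tip [ 587.5 -299.3    3. ]
tip sc [ 581.5 -295.2    3. ]
handle [ 453.2 -313.6   45. ]
handle sc [ 455.8 -313.9   45. ]
L,ang [135.1   6.1]
```

Deck dimensions, dial and hub agree, putting the hub at about (513,55), with the mixer's y axis at 76.7°. The paddle is at (516,330), its blade lying at 105°. I'll turn to the blade's orientation and go over the hub for a wrist view.

Request:
apply_moves(motion=[[1,[0,0,0],-7.1],[1,[0,0,0],-7.1],[1,[0,0,0],-7.1],[1,[0,0,0],-7.1],[1,[0,0,0],-7.1]])

```text
time_s: 0.52
position: [246.0, -491.5, 218.1]
orientation: [-0.001, 0.855, 0.518, 0.0]
contact_force: [-0.2, -0.1, 0.5]
gripper_width: 92.9
gripper_force: 0.0
```

Request:
apply_moves(motion=[[1,[0,0,0],-7.1],[1,[0,0,0],-7.1],[1,[0,0,0],-7.1],[1,[0,0,0],-7.1],[1,[0,0,0],-7.1]])

```text
time_s: 0.93
position: [246.0, -491.6, 218.2]
orientation: [-0.0, 0.657, 0.754, 0.0]
contact_force: [0.6, 0.6, 0.5]
gripper_width: 93.0
gripper_force: 0.0
```

Request:
apply_moves(motion=[[1,[0,0,0],-7.1],[1,[0.0287,0.025,-0.005],0],[1,[0.0287,0.025,-0.005],0],[1,[0.0287,0.025,-0.005],0],[1,[0.0287,0.025,-0.005],0]])

```text
time_s: 1.35
position: [313.8, -353.9, 238.2]
orientation: [-0.001, 0.611, 0.791, 0.0]
contact_force: [0.7, 0.4, 0.6]
gripper_width: 93.2
gripper_force: 0.0
```

Request:
apply_moves(motion=[[1,[0.0287,0.025,-0.005],0],[1,[0.0287,0.025,-0.005],0],[1,[0.0287,0.025,-0.005],0],[1,[0.0287,0.025,-0.005],0],[1,[0.0287,0.025,-0.005],0]])

```text
time_s: 1.77
position: [398.5, -183.1, 263.7]
orientation: [-0.0, 0.611, 0.792, 0.0]
contact_force: [0.8, 0.3, -0.9]
gripper_width: 93.0
gripper_force: 0.0
```

Request:
apply_moves(motion=[[1,[0.0287,0.025,-0.005],0],[1,[0.0287,0.025,-0.005],0],[1,[0.0287,0.025,-0.005],0],[1,[0.0287,0.025,-0.005],0],[1,[0,0,0],0]])

```text
time_s: 2.18
position: [468.0, -42.9, 284.4]
orientation: [0.0, 0.609, 0.794, 0.002]
contact_force: [-1.3, -0.6, -0.2]
gripper_width: 92.7
gripper_force: 0.0
```

```bash
cat >> h.py <<'E'
def grab(n,tag):
    from station import snapshot; import cv2
    s=snapshot(n); cv2.imwrite(f"pics/{tag}.png",s["img"][:,:,::-1]); np.savez(f"{tag}0.npz",K=s["camera_matrix"],T=s["world_to_cam"]); return s
def proj(n,p):
    K,T=cam(n); q=K@(T[:3,:3]@np.array(p,float)+T[:3,3]); return q[:2]/q[2]
def st():
    from station import read_state; s=read_state(); w,x,y,z=s["orientation"]
    yaw=np.degrees(np.arctan2(w*w-x*x+y*y-z*z,2*(x*y-w*z)))
    print("t",round(s["time_s"],2),"pos",np.round(s["position"],1),"yaw_y",round(yaw,2),"q6",round(s["qpos"][5],2),"F",np.round(s["contact_force"],1),"w",round(s["gripper_width"],1),"g",round(s["gripper_force"],1))
    return s,yaw
def to(x,y,z):
    s,yaw=st(); d=np.array([x,y,z])-s["position"]; a=np.radians(yaw)
    print("tool shift mm x,y,z",np.round([d[0]*-np.sin(a)+d[1]*np.cos(a),d[0]*np.cos(a)+d[1]*np.sin(a),-d[2]],1))
E
python3 -c "
from h import *
grab('wrist','w1');st();print(proj('w1',[513,55,114]),proj('w1',[516,330,76]))
print(cam('w1')[0])"
```

```text
t 2.23 pos [466.8 -45.5 283.8] yaw_y 15.02 q6 -0.6 F [ 0.3 -0.3 -0.6] w 92.8 g 0.0
[402.3694505  127.98472231] [ 508.66552831 -232.19120329]
[[376.03290441   0.         323.4844431 ]
 [  0.         376.03290441 242.24339284]
 [  0.           0.           1.        ]]
```

View pics/w1.png

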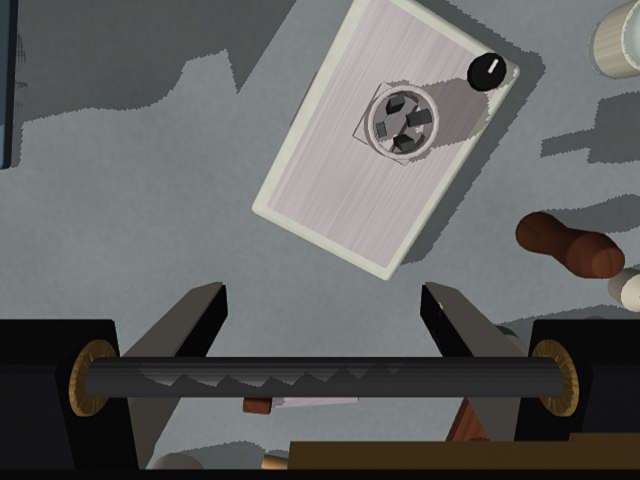

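The wrist view shows the hub's top rim spanning x 363–440 and y 84–163, so its centre is at about (401.5,123.5). The deck corners are at (253,209), (388,279) and (519,68).

```bash
python3 -c "
from h import *
print(atz('w1',(401.5,123.5),114))
a,b,c=[atz('w1',p,50) for p in [(253,209),(388,279),(519,68)]];print(a,b,c)
print(np.degrees(np.arctan2(*(c-b)[1::-1])),np.linalg.norm(c-b),np.linalg.norm(a-b),(a+c)/2)
to(513,55,284);to(516.2,330,280)"
```

```text
[511.12849349  58.29685068 114.        ]
[395.76967654 -61.713342    50.        ] [ 561.16126369 -100.99099383   50.        ] [618.15768841 143.06063452  50.        ]
76.85461324596466 250.6188135962165 169.99150283126394 [506.96368247  40.67364626  50.        ]
t 2.23 pos [466.8 -45.5 283.8] yaw_y 15.02 q6 -0.6 F [ 0.3 -0.3 -0.6] w 92.8 g 0.0
tool shift mm x,y,z [85.1 70.7 -0.2]
t 2.23 pos [466.8 -45.5 283.8] yaw_y 15.02 q6 -0.6 F [ 0.3 -0.3 -0.6] w 92.8 g 0.0
tool shift mm x,y,z [349.9 145.    3.8]
```

Request:
apply_moves(motion=[[1,[0.033,0.018,0],0],[1,[0.033,0.018,0],0],[1,[0.033,0.018,0],0],[1,[0.033,0.018,0],0],[1,[0.033,0.018,0],0]])

```text
time_s: 2.65
position: [511.2, 134.0, 283.2]
orientation: [-0.0, 0.612, 0.791, -0.001]
contact_force: [1.0, -1.7, 1.0]
gripper_width: 92.9
gripper_force: 0.0
```

Request:
apply_moves(motion=[[1,[0.033,0.018,0],0],[1,[0.033,0.018,0],0],[1,[0.033,0.018,0],0],[1,[0,0,0],0],[1,[0,0,0],0]])

```text
time_s: 3.07
position: [538.3, 243.5, 282.4]
orientation: [-0.0, 0.61, 0.792, -0.001]
contact_force: [-0.9, -0.5, -0.3]
gripper_width: 92.8
gripper_force: 0.0
```

Request:
apply_moves(motion=[[1,[0,0,0],0],[1,[0,0,0],0],[1,[0,0,0],0]])

```text
time_s: 3.32
position: [538.5, 241.4, 283.8]
orientation: [0.0, 0.612, 0.791, -0.0]
contact_force: [0.2, 0.7, -0.8]
gripper_width: 92.7
gripper_force: 0.0
```

```bash
python3 -c "
from h import *
import cv2
s=grab('wrist','w2');st()
print('pred',proj('w2',[516.3,329.8,76]),proj('w2',[516.3,329.8,138]),proj('w2',[513,55,114]))
im=cv2.imread('pics/w2.png')[20:270,180:480];cv2.imwrite('pics/w2c.png',cv2.resize(im,None,fx=2.4,fy=2.4,interpolation=cv2.INTER_CUBIC))"
```

```text
t 3.37 pos [538.5 241.6 283.9] yaw_y 14.55 q6 -0.02 F [ 1.7 -0.3  0.1] w 92.9 g 0.0
pred [323.52190891 119.25504563] [323.55797934 115.87610612] [254.06808775 385.58049674]
```

View pics/w2c.png

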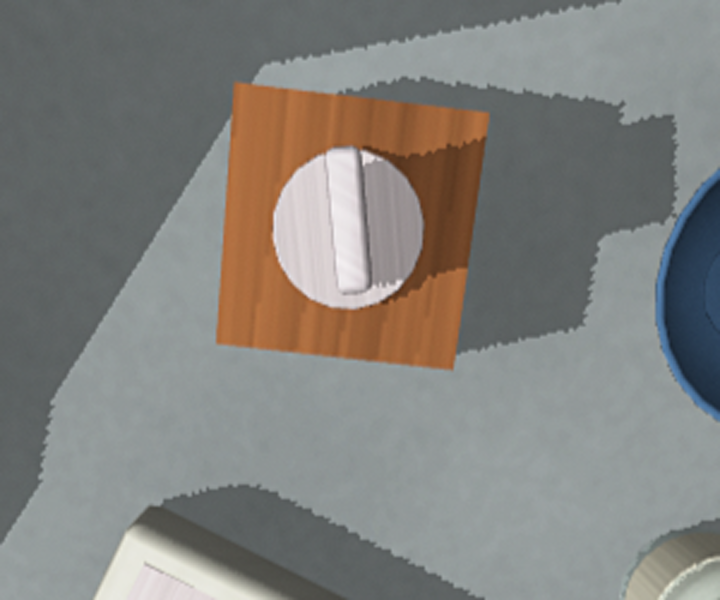

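The collar spans x 273–424 and y 148–308 in the crop, centred at (325.2,115) in the full frame. The blade top runs (342,150) to (354,292) and lies about 4.8° off the tool's x.

```bash
python3 -c "
from h import *
print(atz('w2',(325.2,115),76),atz('w2',(325,112.1),138))
to(516.2,332,282)"
```

```text
[516.87222084 333.89363199  76.        ] [516.6884908  332.80894832 138.        ]
t 3.37 pos [538.5 241.6 283.9] yaw_y 14.55 q6 -0.02 F [ 1.7 -0.3  0.1] w 92.9 g 0.0
tool shift mm x,y,z [93.1  1.1  1.9]
```

Request:
apply_moves(motion=[[1,[0.031,0.0003,0],-1.4],[1,[0.031,0.001,0],-1.4],[1,[0.031,0.002,0],-1.2],[1,[0,0,0.03],0],[1,[0,0,0.04],0]])

```text
time_s: 3.78
position: [517.9, 335.5, 217.4]
orientation: [0.003, 0.582, 0.813, 0.004]
contact_force: [1.0, -0.4, -0.8]
gripper_width: 93.0
gripper_force: 0.0
```

Request:
apply_moves(motion=[[1,[0,0,0.04],0],[1,[0,0,0.03],0],[1,[0,0,0.02],0],[1,[0,0,0],0],[1,[0,0,0],0]])

```text
time_s: 4.2
position: [515.5, 332.5, 123.3]
orientation: [-0.001, 0.583, 0.812, -0.001]
contact_force: [-0.4, -0.2, 0.2]
gripper_width: 93.1
gripper_force: 0.0
```

```bash
python3 -c "
from h import *
to(516.4,332,84)"
```

```text
t 4.2 pos [515.5 332.5 123.3] yaw_y 18.61 q6 0.07 F [-0.4 -0.2  0.2] w 93.1 g 0.0
tool shift mm x,y,z [-0.8  0.6 39.3]
```

Good. I'll go down to TCP z≈84 and grip.

Request:
apply_moves(motion=[[1,[0,0,0.02],0],[1,[0,0,0.015],0],[1,[0,0,0.004],0],[1,[0,0,0],0],[0,[0,0,0],0]], force=40)

```text
time_s: 4.62
position: [517.0, 333.8, 86.6]
orientation: [0.001, 0.583, 0.812, 0.001]
contact_force: [-0.9, 0.4, 0.1]
gripper_width: 89.7
gripper_force: 0.0
```

Request:
apply_moves(motion=[[-0.5,[0,0,0],0],[-0.9,[0,0,0],0],[-1,[0,0,0],0],[-1,[0,0,0],0],[-1,[0,0,0],0]], force=40)

```text
time_s: 5.03
position: [515.9, 333.6, 85.0]
orientation: [0.0, 0.583, 0.812, 0.0]
contact_force: [0.6, 0.4, 0.1]
gripper_width: 57.7
gripper_force: 0.0
```

Request:
apply_moves(motion=[[-1,[0,0,0],0],[-1,[0,0,0],0],[-1,[0,0,0],0],[-1,[0,0,0],0],[-1,[0,0,0],0]])

```text
time_s: 5.45
position: [515.8, 333.5, 84.6]
orientation: [-0.0, 0.583, 0.812, -0.0]
contact_force: [1.1, -0.4, 0.3]
gripper_width: 24.2
gripper_force: 0.0
```

```bash
python3 -c "
from h import *
st()"
```

```text
t 5.45 pos [515.8 333.5  84.6] yaw_y 18.67 q6 0.07 F [ 1.1 -0.4  0.3] w 24.2 g 0.0
```

Request:
apply_moves(motion=[[-1,[0,0,0],0],[-1,[0,0,0],0],[-1,[0,0,0],0],[-1,[0,0,0],0],[-1,[0,0,0],0]])

```text
time_s: 5.87
position: [515.7, 333.5, 84.6]
orientation: [-0.0, 0.583, 0.812, -0.0]
contact_force: [-0.1, -0.2, 0.1]
gripper_width: 11.9
gripper_force: 40.0
```

Request:
apply_moves(motion=[[-1,[0,0,-0.01],0],[-1,[0,0,-0.025],0],[-1,[0,0,-0.03],0],[-1,[0,0,-0.03],0],[-1,[0,0,-0.025],0]])

```text
time_s: 6.28
position: [515.8, 333.6, 207.1]
orientation: [0.0, 0.583, 0.812, 0.0]
contact_force: [0.3, -0.2, -2.8]
gripper_width: 11.8
gripper_force: 40.0
```

Request:
apply_moves(motion=[[-1,[0,0,-0.01],0],[-1,[0,0,0],0],[-1,[0,0,0],0],[-1,[0,0,0],0]])

```text
time_s: 6.62
position: [514.6, 333.0, 212.5]
orientation: [-0.001, 0.583, 0.812, -0.002]
contact_force: [-0.2, 0.3, -3.2]
gripper_width: 11.6
gripper_force: 40.0
```

```bash
python3 -c "
from h import *
to(516-4.5,333.5-275.2,215)"
```

```text
t 6.62 pos [514.6 333.  212.5] yaw_y 18.67 q6 0.07 F [-0.2  0.3 -3.2] w 11.6 g 40.0
tool shift mm x,y,z [-259.3  -90.9   -2.5]
```

Paddle is held and lifted. I'll carry it over the hub.

Request:
apply_moves(motion=[[-1,[-0.016,-0.0055,0],0],[-1,[-0.032,-0.0112,0],0],[-1,[-0.032,-0.0112,0],0],[-1,[-0.032,-0.0112,0],0],[-1,[-0.032,-0.0112,0],0]])

```text
time_s: 7.03
position: [512.7, 179.6, 212.2]
orientation: [-0.002, 0.583, 0.813, -0.002]
contact_force: [0.9, 0.2, -3.3]
gripper_width: 11.8
gripper_force: 40.0
```

Request:
apply_moves(motion=[[-1,[-0.032,-0.0112,0],0],[-1,[-0.032,-0.0112,0],0],[-1,[-0.032,-0.0112,0],0],[-1,[-0.019,-0.007,0],0],[-1,[0,0,0],0]])

```text
time_s: 7.45
position: [511.5, 55.2, 212.5]
orientation: [-0.001, 0.585, 0.811, -0.002]
contact_force: [0.4, 0.5, -3.1]
gripper_width: 12.1
gripper_force: 40.0
```

Request:
apply_moves(motion=[[-1,[0,0,0],0],[-1,[0,0,0],0],[-1,[0,0,0],0],[-1,[0,0,0],0],[-1,[0,0,0],0]])

```text
time_s: 7.87
position: [512.4, 60.1, 214.4]
orientation: [-0.0, 0.582, 0.813, -0.0]
contact_force: [-0.3, 0.1, -1.9]
gripper_width: 11.6
gripper_force: 40.0
```

```bash
python3 -c "
from h import *
import cv2
to(511.5,58.5,190)
a=grab('wrist','w3');print(proj('w3',[511.5,58.5,114]))
b=grab('scene','s3');c=grab('top','t3')
R=lambda n,x,y,w,h:cv2.resize(cv2.imread(f'pics/{n}.png')[y:y+h,x:x+w],(400,300),interpolation=cv2.INTER_CUBIC)
cv2.imwrite('pics/m3.png',np.vstack([np.hstack([R('w3',200,100,240,180),R('s3',300,130,100,75)]),np.hstack([R('t3',220,210,80,60),R('w3',0,0,640,480)])]))"
```

```text
t 7.87 pos [512.4  60.1 214.4] yaw_y 18.77 q6 -0.43 F [-0.3  0.1 -1.9] w 11.6 g 40.0
tool shift mm x,y,z [-1.2 -1.4 24.4]
[320.62491758 244.46893353]
```

View pics/m3.png

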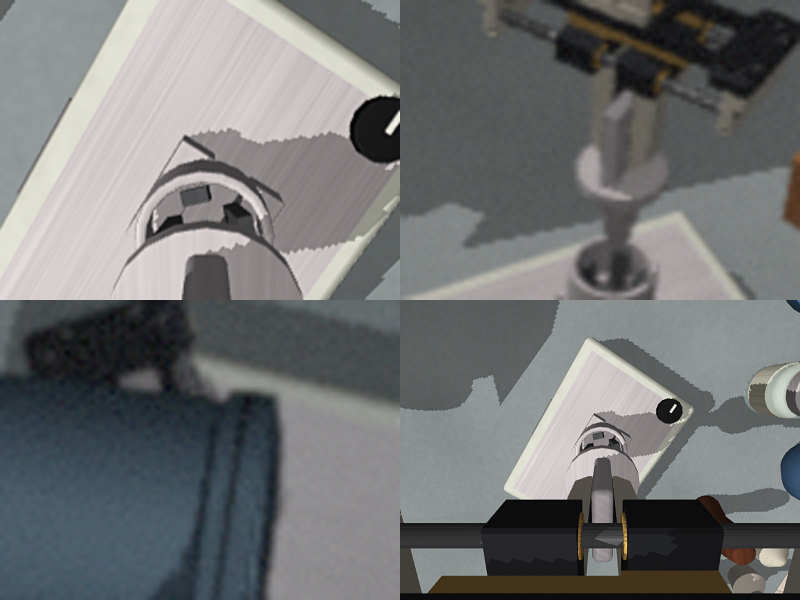

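```bash
python3 -c "
from h import *
for z in (114,138,196,206): print(z,proj('s3',[512.4,60.1,z]))
print(proj('s3',[511.4,57.6,114]), 'hub seen 353.0; collar 355.4, tip 354.4')
print(proj('w3',[512.4,60.1,114]),proj('w3',[512.4,60.1,206]),proj('w3',[512.4,60.1,138]))"
```

```text
114 [353.34864546 196.05582588]
138 [353.86661336 189.91450826]
196 [355.18674082 174.26233733]
206 [355.42472769 171.44063166]
[352.42728946 196.24337218] hub seen 353.0; collar 355.4, tip 354.4
[322.4762423  242.87183921] [322.01884053 292.90723456] [322.38765775 252.56214428]
```

The collar's scene position (355.4) and wrist position match the TCP axis, and the hub is aligned within about 1 mm. I'll go down into the bore.

Request:
apply_moves(motion=[[-1,[-0.0005,0,0.01],0],[-1,[0,0,0.015],0],[-1,[0,0,0.015],0],[-1,[0,0,0],0],[-1,[0,0,0],0]])

```text
time_s: 8.43
position: [511.9, 58.7, 173.6]
orientation: [-0.001, 0.583, 0.812, -0.001]
contact_force: [0.9, 1.4, -3.0]
gripper_width: 12.0
gripper_force: 40.0
```

Request:
apply_moves(motion=[[-1,[0,0,0.01],0],[-1,[0,0,0.01],0],[-1,[0,0,0.005],0],[-1,[0,0,0],0],[-1,[0,0,0],0]])

```text
time_s: 8.85
position: [512.5, 58.6, 149.3]
orientation: [-0.0, 0.583, 0.812, -0.0]
contact_force: [0.4, 0.2, -2.9]
gripper_width: 11.9
gripper_force: 40.0
```

```bash
python3 -c "
from h import *
s,y=st();print(s['wrist_torque'])"
```

```text
t 8.85 pos [512.5  58.6 149.3] yaw_y 18.67 q6 -0.43 F [ 0.4  0.2 -2.9] w 11.9 g 40.0
[-0.06216134 -0.07455128  0.04307164]
```

Request:
apply_moves(motion=[[-1,[0,0,0.003],3.5],[-1,[0,0,0.002],3.5],[-1,[0,0,0.001],3.5],[-1,[0,0,0],0],[-1,[0,0,0],0]])

```text
time_s: 9.27
position: [512.7, 59.0, 144.0]
orientation: [-0.0, 0.654, 0.756, 0.0]
contact_force: [-1.3, 1.7, -1.9]
gripper_width: 11.5
gripper_force: 40.0
```

Request:
apply_moves(motion=[[-1,[0,0,0.0003],-7.1],[-1,[0,0,0.0003],-7.1],[-1,[0,0,0.0003],-7.1],[-1,[0,0,0],0]])

```text
time_s: 9.6
position: [512.1, 58.9, 142.7]
orientation: [-0.001, 0.501, 0.865, -0.0]
contact_force: [-1.4, 1.6, -2.1]
gripper_width: 11.9
gripper_force: 40.0
```

Request:
apply_moves(motion=[[-1,[0,0,0.0003],7.1],[-1,[0,0,0.0003],7.1],[-1,[0,0,0.0003],7.1],[-1,[0,0,0],0]])

```text
time_s: 9.93
position: [512.5, 59.0, 142.0]
orientation: [-0.0, 0.658, 0.753, 0.0]
contact_force: [-3.0, 1.9, -1.4]
gripper_width: 11.6
gripper_force: 40.0
```

Request:
apply_moves(motion=[[-1,[0,0,0.0003],-7.1],[-1,[0,0,0.0003],-7.1],[-1,[0,0,0.0003],-7.1],[-1,[0,0,0],0]])

```text
time_s: 10.27
position: [512.0, 58.9, 140.8]
orientation: [-0.001, 0.501, 0.865, -0.0]
contact_force: [-2.8, 3.1, -1.1]
gripper_width: 11.7
gripper_force: 40.0
```

Request:
apply_moves(motion=[[-1,[0,0,0.0003],7.1],[-1,[0,0,0.0003],7.1],[-1,[0,0,0.0003],7.1],[-1,[0,0,0],0]])

```text
time_s: 10.6
position: [512.3, 59.0, 140.0]
orientation: [-0.001, 0.657, 0.753, -0.0]
contact_force: [-3.7, 2.8, -1.0]
gripper_width: 11.8
gripper_force: 40.0
```

Request:
apply_moves(motion=[[-1,[0.0008,-0.0008,0],0],[-1,[0,0,0.0003],-7.1],[-1,[0,0,0.0003],-7.1],[-1,[0,0,0.0003],-7.1],[-1,[0,0,0],0]])

```text
time_s: 11.02
position: [511.7, 59.2, 139.2]
orientation: [-0.0, 0.501, 0.865, -0.0]
contact_force: [-2.7, 2.8, -2.0]
gripper_width: 12.0
gripper_force: 40.0
```

Request:
apply_moves(motion=[[-1,[0,0,0.0003],7.1],[-1,[0,0,0.0003],7.1],[-1,[0,0,0.0003],7.1],[-1,[0,0,0],0]])

```text
time_s: 11.35
position: [511.9, 59.3, 138.4]
orientation: [0.0, 0.657, 0.754, 0.0]
contact_force: [-2.1, 2.2, -0.2]
gripper_width: 12.1
gripper_force: 40.0
```

Request:
apply_moves(motion=[[-1,[0,0,0.0003],-7.1],[-1,[0,0,0.0003],-7.1],[-1,[0,0,0.0003],-7.1],[-1,[0,0,0],0]])

```text
time_s: 11.68
position: [511.7, 59.2, 137.5]
orientation: [-0.0, 0.501, 0.865, -0.0]
contact_force: [-2.6, 2.0, -0.1]
gripper_width: 11.9
gripper_force: 40.0
```

Request:
apply_moves(motion=[[-1,[0.0008,-0.0004,0],0],[-1,[0,0,0.0003],7.1],[-1,[0,0,0.0003],7.1],[-1,[0,0,0.0003],7.1],[-1,[0,0,0],0]])

```text
time_s: 12.1
position: [511.9, 59.5, 136.9]
orientation: [0.001, 0.658, 0.753, 0.0]
contact_force: [-2.5, 0.7, -1.0]
gripper_width: 12.1
gripper_force: 40.0
```

Request:
apply_moves(motion=[[-1,[0,0,0.0003],-7.1],[-1,[0,0,0.0003],-7.1],[-1,[0,0,0.0003],-7.1],[-1,[0,0,0],0]])

```text
time_s: 12.43
position: [511.5, 59.4, 136.0]
orientation: [0.001, 0.501, 0.865, -0.0]
contact_force: [-1.4, 2.0, 2.5]
gripper_width: 12.1
gripper_force: 40.0
```

Request:
apply_moves(motion=[[-1,[0,0,0.0003],7.1],[-1,[0,0,0.0003],7.1],[-1,[0,0,0.0003],7.1],[-1,[0,0,0],0]])

```text
time_s: 12.77
position: [511.9, 59.6, 135.2]
orientation: [0.001, 0.657, 0.753, 0.0]
contact_force: [-1.7, 2.1, 3.0]
gripper_width: 11.9
gripper_force: 40.0
```

Request:
apply_moves(motion=[[-1,[0,0,0.0003],-7.1],[-1,[0,0,0.0003],-7.1],[-1,[0,0,0.0003],-7.1],[-1,[0,0,0],0]])

```text
time_s: 13.1
position: [511.5, 59.5, 134.2]
orientation: [0.001, 0.501, 0.865, 0.0]
contact_force: [-1.6, 0.6, 4.4]
gripper_width: 11.9
gripper_force: 40.0
```

Request:
apply_moves(motion=[[-1,[0,0,0.0003],7.1],[-1,[0,0,0.0003],7.1],[-1,[0,0,0.0003],7.1],[-1,[0,0,0],0]])

```text
time_s: 13.43
position: [511.9, 59.6, 133.4]
orientation: [0.001, 0.657, 0.754, 0.0]
contact_force: [-1.9, 1.8, 4.6]
gripper_width: 11.9
gripper_force: 40.0
```

Request:
apply_moves(motion=[[-1,[0,0,0.0003],-7.1],[-1,[0,0,0.0003],-7.1],[-1,[0,0,0.0002],-7.1],[-1,[0,0,0],0]])

```text
time_s: 13.77
position: [511.5, 59.5, 132.6]
orientation: [0.001, 0.5, 0.866, 0.0]
contact_force: [-3.5, 1.3, 4.5]
gripper_width: 11.5
gripper_force: 40.0
```

Request:
apply_moves(motion=[[-1,[0,0,0.0002],7.1],[-1,[0,0,0.0002],7.1],[-1,[0,0,0.0002],7.1],[-1,[0,0,0],0]])

```text
time_s: 14.1
position: [511.8, 59.6, 132.1]
orientation: [0.001, 0.656, 0.754, 0.0]
contact_force: [-2.0, 1.5, 5.0]
gripper_width: 11.8
gripper_force: 40.0
```

Request:
apply_moves(motion=[[-1,[0,0,0.0002],-7.1],[-1,[0,0,0.0002],-7.1],[-1,[0,0,0.0002],-7.1],[-1,[0,0,0],0]])

```text
time_s: 14.43
position: [511.6, 59.5, 131.5]
orientation: [0.001, 0.5, 0.866, 0.0]
contact_force: [-1.9, 0.5, 6.2]
gripper_width: 11.7
gripper_force: 40.0
```

Request:
apply_moves(motion=[[-1,[0,0,0.0002],7.1],[-1,[0,0,0.0002],7.1],[-1,[0,0,0.0002],7.1],[-1,[0,0,0],0]])

```text
time_s: 14.77
position: [511.8, 59.6, 131.3]
orientation: [0.001, 0.656, 0.754, 0.0]
contact_force: [-2.3, 1.0, 8.3]
gripper_width: 11.6
gripper_force: 40.0
```

Request:
apply_moves(motion=[[-1,[0,0,0.0001],-7.1],[-1,[0,0,0.0001],-7.1],[-1,[0,0,0.0001],-7.1],[-1,[0,0,0],0]])

```text
time_s: 15.1
position: [511.6, 59.5, 131.1]
orientation: [0.001, 0.5, 0.866, 0.0]
contact_force: [-3.3, 1.4, 9.5]
gripper_width: 11.6
gripper_force: 40.0
```

Request:
apply_moves(motion=[[-1,[0,0,0.0001],7.1],[-1,[0,0,0.0001],7.1],[-1,[0,0,0],7.1],[-1,[0,0,0],0]])

```text
time_s: 15.43
position: [511.8, 59.6, 131.0]
orientation: [0.001, 0.656, 0.755, 0.0]
contact_force: [-3.3, 1.1, 9.6]
gripper_width: 11.6
gripper_force: 40.0
```

```bash
python3 -c "
from h import *
s,y=st()"
```

```text
t 15.43 pos [511.8  59.6 131. ] yaw_y 7.97 q6 -0.24 F [-3.3  1.1  9.6] w 11.6 g 40.0
```

Push is about 12.5 N and the collar is at z≈112.4, matching the head sinking about 1.55 mm, so it's home. I'll ease off, release and rise.

Request:
apply_moves(motion=[[-1,[0,0,-0.0005],0],[-1,[0,0,-0.0005],0],[-1,[0,0,-0.0003],0],[-0.7,[0,0,0],0],[-0.4,[0,0,0],0]])

```text
time_s: 15.85
position: [511.7, 59.4, 131.0]
orientation: [0.001, 0.654, 0.756, 0.0]
contact_force: [-0.2, 0.2, 0.1]
gripper_width: 16.9
gripper_force: 0.0
```

Request:
apply_moves(motion=[[0,[0,0,0],0],[0,[0,0,0],0],[0,[0,0,0],0],[0,[0,0,0],0],[0,[0,0,0],0]])

```text
time_s: 16.27
position: [511.1, 59.7, 131.0]
orientation: [-0.0, 0.655, 0.756, -0.0]
contact_force: [-0.5, 0.1, -0.5]
gripper_width: 45.7
gripper_force: 0.0
```

Request:
apply_moves(motion=[[0,[0,0,-0.01],0],[0,[0,0,-0.03],0],[0,[0,0,-0.04],0],[0,[0,0,-0.03],0],[0,[0,0,-0.01],0]])

```text
time_s: 16.68
position: [513.4, 59.7, 257.1]
orientation: [0.004, 0.655, 0.756, 0.003]
contact_force: [1.4, 0.0, 0.6]
gripper_width: 46.6
gripper_force: 0.0
```

```bash
python3 -c "
from h import *
import cv2
to(430,-150,255)
grab('wrist','w4');print(proj('w4',[512,59,124]),proj('w4',[512,59,114]),proj('w4',[512,59,186]))
grab('scene','s4')
R=lambda n,x,y,w,h:cv2.resize(cv2.imread(f'pics/{n}.png')[y:y+h,x:x+w],(400,300),interpolation=cv2.INTER_CUBIC)
cv2.imwrite('pics/m4.png',np.hstack([R('w4',160,80,320,240),R('s4',320,160,80,60)]))
s=proj('s4',[512,59,114])
import os"
```

```text
t 16.68 pos [513.4  59.7 257.1] yaw_y 8.19 q6 -0.24 F [1.4 0.  0.6] w 46.6 g 0.0
tool shift mm x,y,z [-195.6 -112.4    2.1]
[319.43061771 232.34968987] [319.44488279 229.41766718] [319.31757443 255.5844294 ]
```

View pics/m4.png

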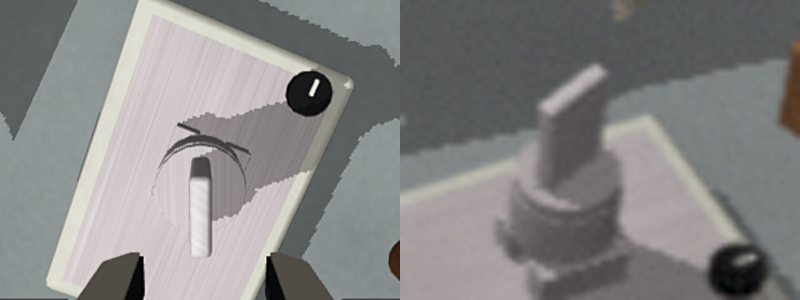

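The collar sits flush on the hub. I'll turn and go over the wedge handle for a wrist look.

Request:
apply_moves(motion=[[0,[0,0,0],7.1],[0,[0,0,0],7.1],[0,[0,0,0],7.1],[0,[0,0,0],7.1],[0,[0,0,0],7.1]])

```text
time_s: 17.2
position: [509.9, 59.9, 248.8]
orientation: [-0.001, 0.856, 0.517, -0.002]
contact_force: [-0.3, 0.4, -0.3]
gripper_width: 46.6
gripper_force: 0.0
```

Request:
apply_moves(motion=[[0,[0,0,0],7.1],[0,[0,0,0],7.1],[0,[0,0,0],7.1],[0,[0,0,0],7.1],[0,[0,0,0],7.1]])

```text
time_s: 17.62
position: [509.9, 59.8, 248.8]
orientation: [-0.001, 0.973, 0.232, -0.002]
contact_force: [-0.0, 0.3, -0.2]
gripper_width: 46.6
gripper_force: 0.0
```

Request:
apply_moves(motion=[[0,[0,0,0],7.1],[0,[0,0,0],7.1],[0,[0,0,0],7],[0,[-0.0098,0.036,0],0],[0,[-0.0098,0.036,0],0]])

```text
time_s: 18.03
position: [497.9, -12.9, 248.8]
orientation: [-0.001, 0.999, 0.054, -0.002]
contact_force: [0.6, -0.2, -0.6]
gripper_width: 46.7
gripper_force: 0.0
```

Request:
apply_moves(motion=[[0,[-0.0098,0.036,0],0],[0,[-0.0098,0.036,0],0],[0,[-0.0098,0.036,0],0],[0,[-0.0098,0.036,0],0],[0,[-0.0098,0.036,0],0]])

```text
time_s: 18.45
position: [467.5, -199.0, 248.9]
orientation: [-0.001, 0.999, 0.052, -0.001]
contact_force: [0.4, -0.2, 0.1]
gripper_width: 46.3
gripper_force: 0.0
```

Request:
apply_moves(motion=[[0,[-0.0098,0.036,0],0],[0,[-0.0098,0.036,0],0],[0,[-0.0098,0.036,0],0],[0,[0,0,0],0],[0,[0,0,0],0]])

```text
time_s: 18.87
position: [449.7, -309.6, 248.5]
orientation: [-0.002, 0.999, 0.05, -0.001]
contact_force: [-0.7, -0.4, -0.3]
gripper_width: 46.4
gripper_force: 0.0
```

Request:
apply_moves(motion=[[0,[0,0,0],0],[0,[0,0,0],0],[0,[0,0,0],0],[0,[0,0,0],0]])

```text
time_s: 19.2
position: [451.5, -307.1, 251.1]
orientation: [-0.0, 0.999, 0.053, 0.0]
contact_force: [0.5, 0.4, 0.6]
gripper_width: 46.6
gripper_force: 0.0
```

```bash
python3 -c "
from h import *
import cv2
st();grab('wrist','w5');print(proj('w5',[453,-311,45]),proj('w5',[586,-297,3]))
im=cv2.imread('pics/w5.png')[80:330,210:430];cv2.imwrite('pics/w5c.png',cv2.resize(im,None,fx=2.4,fy=2.4,interpolation=cv2.INTER_CUBIC))"
```

```text
t 19.2 pos [ 451.5 -307.1  251.1] yaw_y -83.92 q6 0.66 F [0.5 0.4 0.6] w 46.6 g 0.0
[327.89150688 213.58190135] [328.02477195  76.30267482]
```

View pics/w5c.png

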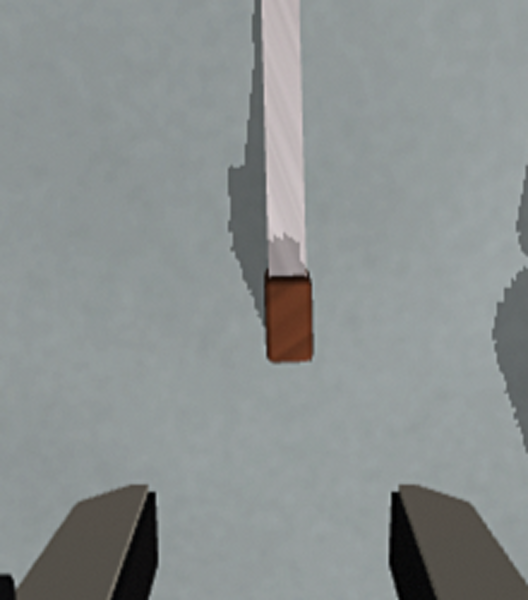

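The handle top is at x 266–312, y 277–360 in the crop, which is (330.4,212.7) in the full frame. The tip lies just above the crop, so I'll locate it numerically.

```bash
python3 -c "
from h import *
import cv2
im=cv2.imread('pics/w5.png').astype(int)
d=im[:,:,2]-im[:,:,0]
for y in range(60,130,5):
    r=np.where(d[y,300:350]>-2)[0]; print(y,(r.min()+300,r.max()+300) if len(r) else None)
hc=atz('w5',(330.4,212.7),45);print(hc)
to(hc[0],hc[1],70)"
```

```text
60 None
65 None
70 None
75 (np.int64(319), np.int64(333))
80 (np.int64(319), np.int64(334))
85 (np.int64(319), np.int64(334))
90 (np.int64(319), np.int64(334))
95 (np.int64(319), np.int64(334))
100 (np.int64(319), np.int64(334))
105 (np.int64(319), np.int64(334))
110 (np.int64(319), np.int64(335))
115 (np.int64(320), np.int64(335))
120 (np.int64(320), np.int64(335))
125 (np.int64(320), np.int64(335))
[ 454.16480733 -313.41119068   45.        ]
t 19.25 pos [ 451.5 -307.3  251.2] yaw_y -83.93 q6 0.66 F [0.  0.3 0.8] w 46.6 g 0.0
tool shift mm x,y,z [  2.    6.3 181.2]
```

```bash
python3 -c "
from h import *
t=atz('w5',(326.3,73.5),3);h=np.array([454.16,-313.41]);d=t[:2]-h
print(t,np.hypot(*d),np.degrees(np.arctan2(d[1],d[0])))
print(np.degrees(np.arctan2(d[1],d[0]))-90+83.93)"
```

```text
[ 588.43045499 -294.9689056     3.        ] 135.53091546138594 7.820242481789345
1.750242481789357
```

Request:
apply_moves(motion=[[0,[0.002,0.0063,0.01],-1.7],[0,[0,0,0.04],0],[0,[0,0,0.04],0],[0,[0,0,0.04],0],[0,[0,0,0.03],0]])

```text
time_s: 19.67
position: [453.1, -312.9, 88.5]
orientation: [-0.001, 0.998, 0.067, -0.001]
contact_force: [-0.1, 0.5, 0.0]
gripper_width: 46.5
gripper_force: 0.0
```

Request:
apply_moves(motion=[[0,[0,0,0.02],0],[0,[0,0,0],0],[0,[0,0,0],0],[0,[0,0,0],0]])

```text
time_s: 20.0
position: [454.8, -315.1, 72.6]
orientation: [0.001, 0.998, 0.067, 0.001]
contact_force: [0.8, -0.3, 0.8]
gripper_width: 46.5
gripper_force: 0.0
```

```bash
python3 -c "
from h import *
to(454.2,-313.4,8)"
```

```text
t 20.0 pos [ 454.8 -315.1   72.6] yaw_y -82.29 q6 0.63 F [ 0.8 -0.3  0.8] w 46.5 g 0.0
tool shift mm x,y,z [-0.4 -1.8 64.6]
```

Request:
apply_moves(motion=[[0,[0,-0.001,0.02],0],[0,[0,0,0.02],0],[0,[0,0,0.015],0],[0,[0,0,0.008],0],[0,[0,0,0.001],0]])

```text
time_s: 20.42
position: [453.9, -313.7, 7.3]
orientation: [0.0, 0.998, 0.067, 0.0]
contact_force: [-1.1, -0.7, 0.3]
gripper_width: 46.4
gripper_force: 0.0
```

Request:
apply_moves(motion=[[0,[0,0,0],0],[-1,[0,0,0],0],[-1,[0,0,0],0],[-1,[0,0,0],0],[-1,[0,0,0],0]], force=40)

```text
time_s: 20.83
position: [454.0, -313.9, 7.8]
orientation: [0.0, 0.998, 0.067, 0.0]
contact_force: [-0.2, 0.0, -1.0]
gripper_width: 24.8
gripper_force: 0.0
```

Request:
apply_moves(motion=[[-1,[0,0,0],0],[-1,[0,0,0],0],[-1,[0,0,0],0],[-1,[0,0,0],0],[-1,[0,0,0],0]])

```text
time_s: 21.25
position: [453.8, -313.8, 7.6]
orientation: [0.0, 0.998, 0.067, 0.0]
contact_force: [-1.3, 0.9, 5.4]
gripper_width: 19.7
gripper_force: 40.0
```

```bash
python3 -c "
from h import *
st()"
```

```text
t 21.25 pos [ 453.8 -313.8    7.6] yaw_y -82.33 q6 0.63 F [-1.3  0.9  5.4] w 19.7 g 40.0
```

Request:
apply_moves(motion=[[-1,[0,0,-0.01],0],[-1,[0,0,-0.025],0],[-1,[0,0,-0.03],0],[-1,[0,0,-0.015],0],[-1,[0,0,0],-6.9]])

```text
time_s: 21.67
position: [455.4, -315.4, 91.2]
orientation: [0.003, 0.992, 0.127, 0.002]
contact_force: [-0.5, -0.3, -1.4]
gripper_width: 20.1
gripper_force: 40.0
```

Request:
apply_moves(motion=[[-1,[0,0,0],-6.9],[-1,[0,0,0],-6.9],[-1,[0,0,0],-6.9],[-1,[0,0,0],-6.9],[-1,[0,0,0],-6.9]])

```text
time_s: 22.08
position: [453.4, -313.3, 87.2]
orientation: [-0.0, 0.908, 0.418, -0.0]
contact_force: [0.3, -0.4, -1.1]
gripper_width: 19.9
gripper_force: 40.0
```

Request:
apply_moves(motion=[[-1,[0,0,0],-6.9],[-1,[0,0,0],-6.9],[-1,[0,0,0],-6.9],[-1,[0,0,0],-6.9],[-1,[0,0,0],0]])

```text
time_s: 22.5
position: [453.3, -313.3, 87.1]
orientation: [-0.0, 0.783, 0.622, -0.0]
contact_force: [0.1, -0.2, -2.0]
gripper_width: 19.7
gripper_force: 40.0
```

```bash
python3 -c "
from h import *
to(469.1,-121.6,88)"
```

```text
t 22.5 pos [ 453.3 -313.3   87.1] yaw_y -13.08 q6 -0.58 F [ 0.1 -0.2 -2. ] w 19.7 g 40.0
tool shift mm x,y,z [190.3 -28.   -0.9]
```

Request:
apply_moves(motion=[[-1,[0.02,-0.003,0],0],[-1,[0.034,-0.005,0],0],[-1,[0.034,-0.005,0],0],[-1,[0.034,-0.005,0],0],[-1,[0.034,-0.005,0],0]])

```text
time_s: 22.92
position: [466.9, -155.0, 87.1]
orientation: [-0.0, 0.786, 0.618, -0.0]
contact_force: [0.3, -0.4, -1.0]
gripper_width: 19.7
gripper_force: 40.0
```

Request:
apply_moves(motion=[[-1,[0.02,-0.003,0],0],[-1,[0.008,-0.002,0],0],[-1,[0,0,0],0],[-1,[0,0,0],0],[-1,[0,0,0],0]])

```text
time_s: 23.33
position: [469.1, -129.3, 87.2]
orientation: [0.0, 0.785, 0.62, -0.0]
contact_force: [0.5, -0.0, -1.7]
gripper_width: 19.9
gripper_force: 40.0
```

Request:
apply_moves(motion=[[-1,[0,0,0.01],0],[-1,[0,0,0.008],0],[-1,[0,0,0.004],0],[-1,[0,0,0],0],[-1,[0,0,0],0]])

```text
time_s: 23.75
position: [468.3, -128.2, 64.3]
orientation: [-0.001, 0.785, 0.62, -0.0]
contact_force: [0.5, -0.4, -1.1]
gripper_width: 19.8
gripper_force: 40.0
```

```bash
python3 -c "
from h import *
import cv2
to(469.1,-121.6,60)
grab('wrist','w6');grab('scene','s6')
print('slot mouth, tip', proj('w6',[511.6-.2292*28,59-.9734*28,50]),proj('s6',[511.6-.2292*28,59-.9734*28,50]))
R=lambda n,x,y,w,h,W,H:cv2.resize(cv2.imread(f'pics/{n}.png')[y:y+h,x:x+w],(W,H),interpolation=cv2.INTER_CUBIC)
cv2.imwrite('pics/m6.png',np.hstack([R('w6',190,0,260,390,400,600),R('s6',300,170,80,120,400,600)]))"
```

```text
t 23.75 pos [ 468.3 -128.2   64.3] yaw_y -13.37 q6 -0.26 F [ 0.5 -0.4 -1.1] w 19.8 g 40.0
tool shift mm x,y,z [ 6.6 -0.7  4.3]
slot mouth, tip [319.94483559 -93.47490123] [342.86081555 214.52821352]
```

View pics/m6.png

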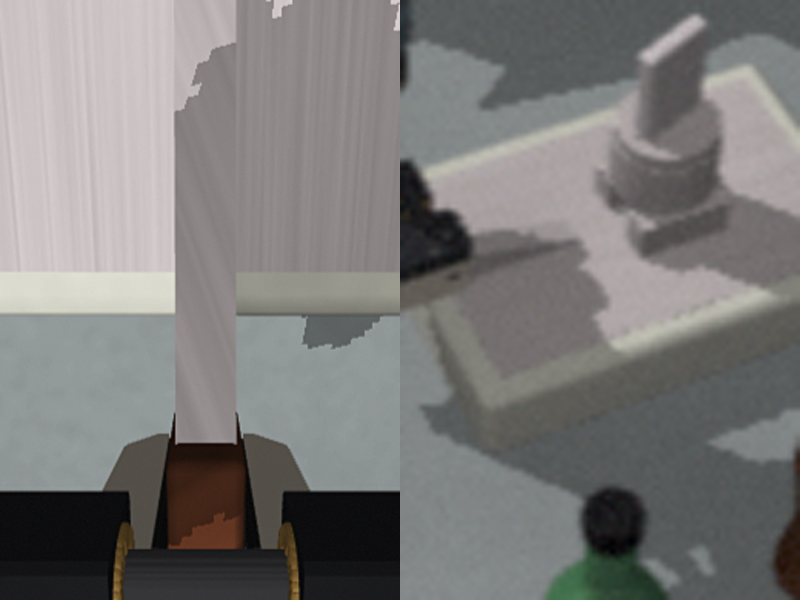

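The wedge is square to the deck's front edge, and its line points at the slot (lateral error about 0.7 mm). I'll lower it gently onto the deck.

Request:
apply_moves(motion=[[-1,[0,-0.0007,0.003],0],[-1,[0,0,0.0015],0],[-1,[0,0,0.0005],0],[-1,[0,0,0],0],[-1,[0,0,0],0]])

```text
time_s: 24.27
position: [468.2, -127.8, 60.1]
orientation: [0.0, 0.784, 0.62, 0.0]
contact_force: [0.4, -0.1, -2.4]
gripper_width: 20.1
gripper_force: 40.0
```

Request:
apply_moves(motion=[[-1,[0,0,0.0005],0],[-1,[0,0,0.0005],0],[-1,[0,0,0],0],[-1,[0,0,0],0]])

```text
time_s: 24.6
position: [468.1, -127.9, 59.1]
orientation: [0.0, 0.784, 0.62, -0.0]
contact_force: [-0.4, 0.1, -1.1]
gripper_width: 19.8
gripper_force: 40.0
```

Request:
apply_moves(motion=[[-1,[0.008,0,0],0],[-1,[0.006,0,0],0],[-1,[0.004,0,0],0],[-1,[0,0,0],0],[-1,[0,0,0],0]])

```text
time_s: 25.02
position: [472.3, -109.9, 59.1]
orientation: [0.0, 0.784, 0.621, -0.0]
contact_force: [0.1, -0.7, -0.9]
gripper_width: 20.1
gripper_force: 40.0
```

```bash
cat >> h.py <<'E'
def wl():
    s,yaw=st(); d=s["position"][:2]-[511.6,59]; a=np.radians(-13.25); b=np.radians(yaw)
    ly=lambda v:(v[0]*np.cos(a)+v[1]*np.sin(a),-v[0]*np.sin(a)+v[1]*np.cos(a))
    tip=d+135.5*np.array([-np.sin(b),np.cos(b)]); F=s["contact_force"]
    print("tcp loc",np.round(ly(d),1),"tip loc",np.round(ly(tip),1),"under",round(s["position"][2]-7.7,1),"F loc",np.round(ly(F),1),round(F[2],1),"tq",np.round(s["wrist_torque"],2))
E
python3 -c "
from h import *
wl()"
```

```text
t 25.02 pos [ 472.3 -109.9   59.1] yaw_y -13.26 q6 -0.23 F [ 0.1 -0.7 -0.9] w 20.1 g 40.0
tcp loc [   0.5 -173.4] tip loc [  0.5 -37.9] under 51.4 F loc [ 0.2 -0.7] -0.9 tq [-0.03 -0.08 -0.01]
```

Request:
apply_moves(motion=[[-1,[0.004,-0.0003,0.0004],0],[-1,[0.005,0,0.0004],0],[-1,[0.005,0,0],0],[-1,[0.004,0,0],0],[-1,[0,0,0],0]])

```text
time_s: 25.43
position: [476.2, -91.9, 58.2]
orientation: [-0.0, 0.784, 0.621, 0.0]
contact_force: [-0.5, -0.7, -2.0]
gripper_width: 19.7
gripper_force: 40.0
```

Request:
apply_moves(motion=[[-1,[0.004,0,0],0],[-1,[0.005,0,0],0],[-1,[0.005,0,0],0],[-1,[0.004,0,0],0],[-1,[0,0,0],0]])

```text
time_s: 25.85
position: [480.3, -74.4, 58.3]
orientation: [-0.0, 0.784, 0.621, 0.0]
contact_force: [0.3, 0.2, -1.3]
gripper_width: 19.9
gripper_force: 40.0
```

```bash
python3 -c "
from h import *
wl()"
```

```text
t 25.85 pos [480.3 -74.4  58.3] yaw_y -13.28 q6 -0.15 F [ 0.3  0.2 -1.3] w 19.9 g 40.0
tcp loc [ 1.00e-01 -1.37e+02] tip loc [ 0.2 -1.5] under 50.6 F loc [0.2 0.2] -1.3 tq [-0.02 -0.03  0.03]
```

Request:
apply_moves(motion=[[-1,[0.001,0,0.0004],0],[-1,[0.003,0,0],0],[-1,[0.003,0,0],0],[-1,[0.003,0,0],0],[-1,[0,0,0],0]])

```text
time_s: 26.27
position: [482.6, -65.1, 57.8]
orientation: [-0.0, 0.784, 0.62, 0.0]
contact_force: [0.1, -0.3, -2.2]
gripper_width: 20.0
gripper_force: 40.0
```

Request:
apply_moves(motion=[[-1,[0.002,0,0],0],[-1,[0.002,0,0],0],[-1,[0.002,0,0],0],[-1,[0.002,0,0],0],[-1,[0,0,0],0]])

```text
time_s: 26.68
position: [484.4, -58.8, 58.0]
orientation: [0.001, 0.784, 0.621, -0.001]
contact_force: [-1.9, -5.2, -1.4]
gripper_width: 19.9
gripper_force: 40.0
```

```bash
python3 -c "
from h import *
wl()"
```

```text
t 26.68 pos [484.4 -58.8  58. ] yaw_y -13.28 q6 -0.11 F [-1.9 -5.2 -1.4] w 19.9 g 40.0
tcp loc [   0.5 -120.9] tip loc [ 0.6 14.6] under 50.3 F loc [-0.7 -5.5] -1.4 tq [-1.13  0.25  0.09]
```

Contact with the paddle at tip ≈ +14 mm and 5.5 N, as expected. I'll drive on slowly.

Request:
apply_moves(motion=[[-1,[0.002,0,0],0],[-1,[0.002,0,0],0],[-1,[0.002,0,0],0],[-1,[0,0,0],0]])

```text
time_s: 27.02
position: [485.9, -53.8, 58.1]
orientation: [0.001, 0.784, 0.621, -0.001]
contact_force: [-1.2, -8.2, -2.3]
gripper_width: 19.9
gripper_force: 40.0
```

Request:
apply_moves(motion=[[-1,[0.002,0,0],0],[-1,[0.002,0,0],0],[-1,[0.002,0,0],0],[-1,[0,0,0],0]])

```text
time_s: 27.35
position: [487.3, -47.5, 58.0]
orientation: [0.001, 0.784, 0.62, -0.001]
contact_force: [-0.9, -6.5, -2.5]
gripper_width: 19.9
gripper_force: 40.0
```

```bash
python3 -c "
from h import *
wl()"
```

```text
t 27.35 pos [487.3 -47.5  58. ] yaw_y -13.31 q6 -0.09 F [-0.9 -6.5 -2.5] w 19.9 g 40.0
tcp loc [   0.8 -109.2] tip loc [ 0.9 26.3] under 50.3 F loc [ 0.6 -6.6] -2.5 tq [-1.26  0.09 -0.11]
```

Request:
apply_moves(motion=[[-1,[0.002,-0.0002,0],0],[-1,[0.002,0,0],0],[-1,[0.002,0,0],0],[-1,[0.002,0,0],0],[-1,[0,0,0],0]])

```text
time_s: 27.77
position: [488.9, -38.9, 57.9]
orientation: [0.0, 0.784, 0.62, -0.0]
contact_force: [-0.3, -4.5, -3.1]
gripper_width: 19.4
gripper_force: 40.0
```

Request:
apply_moves(motion=[[-1,[0.002,-0.0002,0],0],[-1,[0.002,0,0],0],[-1,[0.002,0,0],0],[-1,[0.002,0,0],0],[-1,[0,0,0],0]])

```text
time_s: 28.18
position: [490.4, -30.0, 57.7]
orientation: [-0.0, 0.784, 0.62, -0.0]
contact_force: [-0.9, -3.0, -3.9]
gripper_width: 19.6
gripper_force: 40.0
```

Request:
apply_moves(motion=[[-1,[0.002,0,0],0],[-1,[0.002,0,0],0],[-1,[0.002,0,0],0],[-1,[0.002,0,0],0],[-1,[0,0,0],0]])

```text
time_s: 28.6
position: [492.3, -22.0, 57.7]
orientation: [-0.0, 0.784, 0.62, 0.0]
contact_force: [-0.2, -1.7, -4.6]
gripper_width: 20.0
gripper_force: 40.0
```

```bash
python3 -c "
from h import *
wl();grab('scene','s7')
import cv2
cv2.imwrite('pics/m7.png',cv2.resize(cv2.imread('pics/s7.png')[160:235,310:410],(800,600),interpolation=cv2.INTER_CUBIC))"
```

```text
t 28.6 pos [492.3 -22.   57.7] yaw_y -13.31 q6 -0.04 F [-0.2 -1.7 -4.6] w 20.0 g 40.0
tcp loc [ -0.3 -83.3] tip loc [-0.1 52.2] under 50.0 F loc [ 0.2 -1.7] -4.6 tq [-0.52  0.05  0.01]
```

View pics/m7.png

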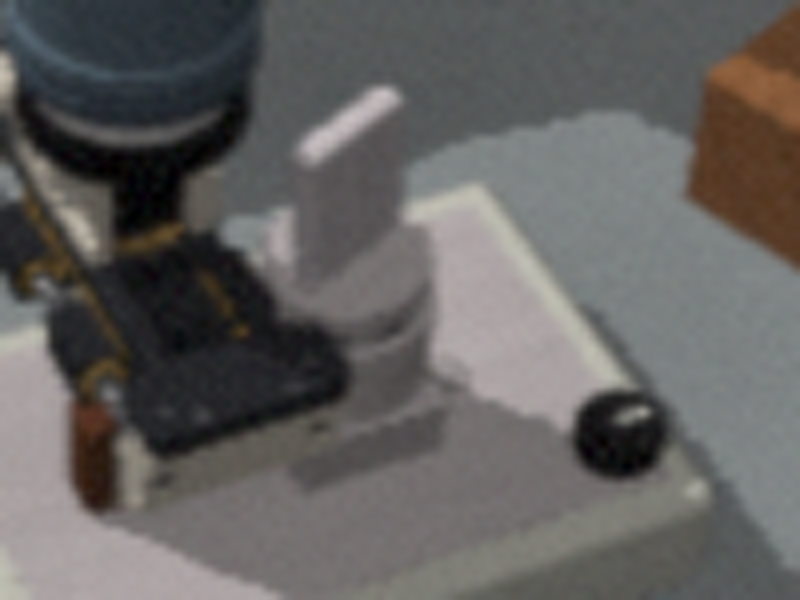

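The collar is clearly raised above the hub. I'll go 3 mm further for margin, then open and back away.

Request:
apply_moves(motion=[[-1,[0.0015,0,0],0],[-1,[0.0015,0,0],0],[-1,[0,0,0],0],[-1,[0,0,0],0],[-0.6,[0,0,0],0]])

```text
time_s: 29.07
position: [492.9, -19.5, 57.8]
orientation: [-0.0, 0.784, 0.62, 0.0]
contact_force: [-0.4, -1.2, -4.0]
gripper_width: 19.8
gripper_force: 40.0
```

Request:
apply_moves(motion=[[-0.3,[0,0,0],0],[0,[0,0,0],0],[0,[0,0,0],0],[0,[0,0,0],0],[0,[0,0,0],0]])

```text
time_s: 29.48
position: [493.3, -19.7, 58.2]
orientation: [0.0, 0.784, 0.62, 0.0]
contact_force: [0.8, 0.3, 0.5]
gripper_width: 45.0
gripper_force: 0.0
```

Request:
apply_moves(motion=[[0,[-0.01,0,0],0],[0,[-0.02,0,0],0],[0,[-0.03,0,0],0],[0,[-0.02,0,0],0],[0,[0,0,-0.02],0]])

```text
time_s: 29.9
position: [471.8, -100.3, 75.4]
orientation: [-0.002, 0.785, 0.619, -0.002]
contact_force: [0.3, 0.7, -0.4]
gripper_width: 46.3
gripper_force: 0.0
```

Request:
apply_moves(motion=[[0,[0,0,-0.03],0],[0,[0,0,-0.03],0],[0,[-0.02,0,-0.03],0],[0,[-0.02,0,-0.02],0],[0,[0,0,0],0]])

```text
time_s: 30.32
position: [467.3, -140.9, 192.6]
orientation: [0.005, 0.785, 0.62, 0.001]
contact_force: [0.3, -0.6, -0.2]
gripper_width: 46.3
gripper_force: 0.0
```

Request:
apply_moves(motion=[[0,[0,0,0],0],[0,[0,0,0],0],[0,[0,0,0],0],[0,[0,0,0],0]])

```text
time_s: 30.65
position: [464.5, -135.4, 186.3]
orientation: [-0.002, 0.784, 0.621, -0.001]
contact_force: [0.2, 0.3, -0.1]
gripper_width: 46.6
gripper_force: 0.0
```

```bash
python3 -c "
from h import *
wl();grab('scene','s8')
import cv2
R=lambda n:cv2.resize(cv2.imread(f'pics/{n}.png')[155:225,325:385],(400,467),interpolation=cv2.INTER_CUBIC)
cv2.imwrite('pics/m8.png',np.hstack([R('s4'),R('s8')]))
for z in (186,193,196,199): print(z,proj('s8',[511.6,59,z]))"
```

```text
t 30.65 pos [ 464.5 -135.4  186.3] yaw_y -13.28 q6 -0.28 F [ 0.2  0.3 -0.1] w 46.6 g 0.0
tcp loc [  -1.2 -200. ] tip loc [ -1.2 -64.5] under 178.6 F loc [0.1 0.3] -0.1 tq [-0.01 -0.04  0.02]
186 [354.43975677 177.05463262]
193 [354.60143704 175.10943962]
196 [354.67119016 174.27023228]
199 [354.74122262 173.42766411]
```

View pics/m8.png

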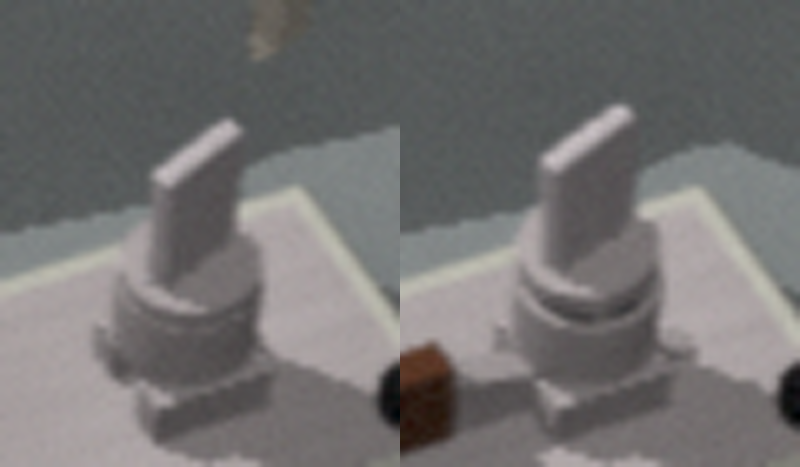

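```bash
python3 -c "
from station import *
print(hand_in())"
```

```text
the job is handed in; nothing more can be done
None
```

The job is handed in, with no verdict shown: the paddle was seated home with about 12.5 N of twisting push and released. The wedge, left in the slot, now holds its collar an estimated 9–11 mm above the hub, leaning about 0.05 rad (limit 0.12). No other kitchen things were touched, and the clock read about 31 s of the 72 s allowed.

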